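# Pack the low pigment jar in the lower tier of the paint box

### The arm

A 7-joint arm with a two-finger parallel gripper is mounted at the origin on the work surface. World frame = base frame: x ahead of the robot, y to its left, z up, the work surface at z = 0. Lengths are in m, angles in rad, forces in N, time in s.
With the tool pointing down it reaches from about 0.4 to 0.9 m from the base axis. Payload 5.5 kg.
Tool frame: the origin (TCP) lies on the centre line of the jaws, within the pads' length; the fingertips stand 17 mm ahead of it and the grasp point (between the pads) lies 2 mm behind it (manip.nose_length is the distance from the TCP to the fingertips, in m); z points along the fingers, y is the line along which they close (so a half turn about z gives the same grasp; the last joint's range is limited). The gripper opens to 92 mm and grips with 3 to 60 N. Pads are 19 mm wide; open, the fingers measure 130 mm over their backs; the gripper's body (75 mm by 190 mm) begins 47 mm behind the grasp point.
Start: joints at [-0.852, 0.501, -0.427, 1.55, 0.221, 1.138, -0.21], TCP at [0.286, 0.584, 0.244] pointing down, gripper open.
Joint ranges: [-2.88, 2.88], [-0.31, 2.03], [-1.54, 1.56], [0.2, 2.42], [-1.41, 4.55], [0.19, 2.02], [-2.57, 2.57]. Speed limits (rad/s): [2.57, 2.57, 3.14, 3.14, 3.14, 3.14, 3.14].

### API

Orientations are given as [roll, pitch, yaw] about the fixed x, y, z axes, in that order (R = Rz(yaw) Ry(pitch) Rx(roll)).
In Python, from station import manip gives the robot as it stands.
- The arm moves only by the tool jog_arm, never from a script. Its argument "plan" is a list that holds one entry, the list of rows, each a list of 7 numbers: the turn, a rotation vector about the world's x, y, z in units of 8 degrees (1.0 is 8 degrees), then the shift along the world's x, y, z in units of 40 mm (1.0 is 40 mm), then the finger opening in mm, from 0 to 91.8. In form: [[[ax, ay, az, tx, ty, tz, claw], ...]]. A call has 1 to 20 rows; each row shifts and turns the commanded pose from where the row before left it; what a row does not reach is not made up. A row lasts 1/8 s, in which the tool goes at most 62.5 mm and 10.7 degrees, less where a joint would pass 70% of its speed; a pose out of reach is approached as far as the arm can. A call is refused whole if a number of a shift passes 1 or a number of a turn 1, either way. A call with a gripper value outside its range is refused whole. The fingers move at their own pace and stop on an object; "squeeze" is the grip in N (left out, the last holds). Time passes only in rows, so rows that do not move let the fingers close. It gives the time, the measured TCP pose, the force, the opening and the grip force at its end, in the units of the state.
- manip.sense(): the state, without advancing time (a new reading comes with each control period).
- manip.camera(name): name is "scene" or "side" or "wrist"; returns the picture (420x560x3 uint8, red, green, blue); there is no depth.
- manip.camera_model(name): a dict with "fx", "fy", "cx", "cy" (pixels), "world_to_cam" (4x4, takes a point from world to camera coordinates); the wrist camera has in their place "tool_from_camera" (4x4, takes a point from camera to tool coordinates, whose origin is the TCP and whose axes are the flange's). Camera axes: x right, y down, z forward; pixel columns grow to the right and rows downward; lengths in m; the calibration is good to about 2 mm. The wrist camera is an equidistant fisheye: a pixel r from the principal point sees the ray r / f radians off the axis. A picture is of the moment at which its call begins: read the wrist's pose just before it. camera_model takes no time and is no camera call.
- manip.close_job(): hands the job in; it is judged then, once.
The state is a dict: "clock": time; "qpos": joint angles; "qvel": joint speeds; "joint_torque": joint torques, N m; "tool_pos": TCP position; "ee_rot": TCP orientation; "force": force on the tool from outside, world axes, zero at the start; "wrist_torque": the same for the moment, N m; "grip_width": finger opening in m; "finger_force": force on a finger pad.
Only numpy, scipy, OpenCV 4.12 (cv2) and the standard library are available. Lean on these libraries where they do the work, as an engineer would, in place of code of your own. Each camera call takes 0.05 s, during which the arm holds its last target. There are 200 camera calls.

### The job

Take the wooden paint box's plywood flap by its pull and lift it until it stands upright or leans back; it then stays open by itself. Pick up the low jar (the shorter of the two black-capped brown jars) and set it down upright, without dropping it, on the floor of the box's empty right-hand compartment, as seen from the robot. Leave the flap standing open and do not disturb the tall jar.

Things in the scene. Friction and masses are not known exactly. Their poses are not given: they have to be found in the camera images.
- box: Wooden paint box fixed to the table, outside 166 (x) by 247 (y) by 66 mm high, walls 8, floor 6 mm. Origin: centre of its underside; z up, x from its front wall (robot side) to the hinge side, y to the left. A partition 6 mm thick, top at z 52 mm, makes two compartments: the left (+y) holds a white cup and an eraser, the right is empty. A plywood flap between the walls covers both.
- cell (a point): Centre of the empty right-hand compartment's floor, 150 mm (x) by 125 mm (y) inside: at x 0, y -53, z 6 mm in the box's frame, axes parallel to the box's. Hidden until the flap is open.
- flap (a joint): Flap angle. 0: closed, level; grows as its front edge is lifted; 1.57: upright; 1.85: stop, leaning away from the robot. Stiff hinge: it stays where it is left and needs 2 to 3 N at the pull; starts closed or a little ajar. Hinge line along the box's y at x 75, z 60 mm in the box's frame. Flap 226 mm wide, 6 mm thick, reaching 145 mm from the hinge line.
- flap_pull (a point): Centre of the pull on the flap's upper face, mid-width near the front edge: a dark dowel 14 mm thick, 26 mm long, parallel to the hinge line, on a stem 12 (along the dowel) by 8 mm. 130 mm from the hinge line along the flap, 36 mm off its mid-plane (closed: x -55, y 0, z 96 mm in the box's frame). Pinched on its flat ends, it turns between the fingers as the flap swings. Axes turn with the flap.
- jar: The low jar, loose: round, brown with a paper band and black screw cap (41 mm across), 46 mm in diameter, 46 mm high in all (straight brown side up to 28 mm), about 0.1 kg, standing on the table. Origin: centre of its underside, z up. A flat aluminium tin (68 mm across, 30 mm high) and the tall jar stand 90 mm or more from it, centre to centre.
- tall_jar: The tall jar, a bystander: same look and 46 mm diameter, but 80 mm high. Origin: centre of its underside, z up. It must stay where it stands.
Not all that is in view belongs to the job. What is shaped like the jar but green or orange is not meant.

How it is judged:
By the outcome, as a careful person would: the job done as asked, in the order asked, and still so for the second after the job is handed in, with the robot touching nothing.
It also fails if it takes over 51 s, if anything falls off the work surface, if the arm or the gripper's body presses on something with over 40 N, if the wrist force passes 120 N, or if a joint passes its speed limit or range.

## Working session

There is one attempt and no reset: what is moved stays moved. The work goes in short steps, Python scripts to look and compute and a tool call to move; the robot and the scene stay as the last step left them, time stands still between calls to the robot, and variables do not carry over. Pictures are saved under pics/ and viewed, at most 10 in all, crops included, and the job is handed in when it is done.

Besides the shell and the picture viewer there is one more tool, called after "Call:" as name(argument=value, ...) on one line, values as JSON. jog_arm: Moves the arm, as the interface text tells. Its arguments: {"type":"object","properties":{"plan":{"type":"array","items":{"type":"array","items":{"type":"array","items":{"type":"number"}}}},"squeeze":{"type":"number"}},"required":["plan"]}

```bash
ls; mkdir -p pics; python3 - <<'E'
from station import manip
import cv2,numpy as np
print(manip.sense()); print(manip.nose_length)
a=manip.camera("scene");b=manip.camera("side");
cv2.imwrite("pics/a.png",cv2.resize(a[:,:,::-1],(800,600),interpolation=cv2.INTER_CUBIC))
cv2.imwrite("pics/b.png",cv2.resize(b[:,:,::-1],(800,600),interpolation=cv2.INTER_CUBIC))
for n in("scene","side","wrist"):print(n,manip.camera_model(n))
E
```

```text
pics
{'clock': 0.0, 'qpos': array([-0.85176313,  0.5018464 , -0.42679359,  1.55142365,  0.22082533,
        1.13834555, -0.21025432]), 'qvel': array([ 0.00062859,  0.00138663,  0.00077383, -0.00108314, -0.00040056,
        0.00123488,  0.00157269]), 'joint_torque': array([ 6.57673045e-04, -5.66606104e+01, -5.81520349e+00, -2.79107541e+01,
       -6.84107817e-02,  3.14593292e-02,  1.94213512e-04]), 'tool_pos': array([0.28589204, 0.58300635, 0.24269044]), 'ee_rot': array([-3.13963310e+00, -3.79555320e-05,  2.68586747e+00]), 'force': array([ 0.31421997,  0.55292533, -0.17942973]), 'wrist_torque': array([ 0.03192153, -0.02729686, -0.01123794]), 'finger_force': 0.0, 'grip_width': 0.09203805495254182}
0.017
scene {'fx': 513.7225267475202, 'fy': 513.7225267475202, 'cx': 276.27142409558115, 'cy': 217.6370837253355, 'world_to_cam': array([[-0.55011252,  0.83482962, -0.02087369,  0.386076  ],
       [ 0.49038095,  0.3027033 , -0.8172498 , -0.19229744],
       [-0.67594581, -0.45981541, -0.57590542,  1.34787016],
       [ 0.        ,  0.        ,  0.        ,  1.        ]])}
side {'fx': 477.95366144477055, 'fy': 477.95366144477055, 'cx': 278.53116000691745, 'cy': 205.05486784066255, 'world_to_cam': array([[ 0.96697768, -0.25410584,  0.01960568, -0.58227918],
       [-0.14950179, -0.62785064, -0.76384081,  0.13193661],
       [ 0.20640585,  0.73568594, -0.64510684,  0.85597754],
       [ 0.        ,  0.        ,  0.        ,  1.        ]])}
wrist {'fx': 325.19226210127806, 'fy': 325.19226210127806, 'cx': 276.0003573563366, 'cy': 209.26564364628692, 'tool_from_camera': array([[ 1.22787473e-03, -9.68588352e-01, -2.48666638e-01,
         6.74435756e-02],
       [ 9.99999165e-01,  1.28954377e-03, -8.51073862e-05,
         1.16420930e-04],
       [ 4.03100535e-04, -2.48666325e-01,  9.68589127e-01,
        -1.40283118e-01],
       [ 0.00000000e+00,  0.00000000e+00,  0.00000000e+00,
         1.00000000e+00]])}
```

View pics/a.png

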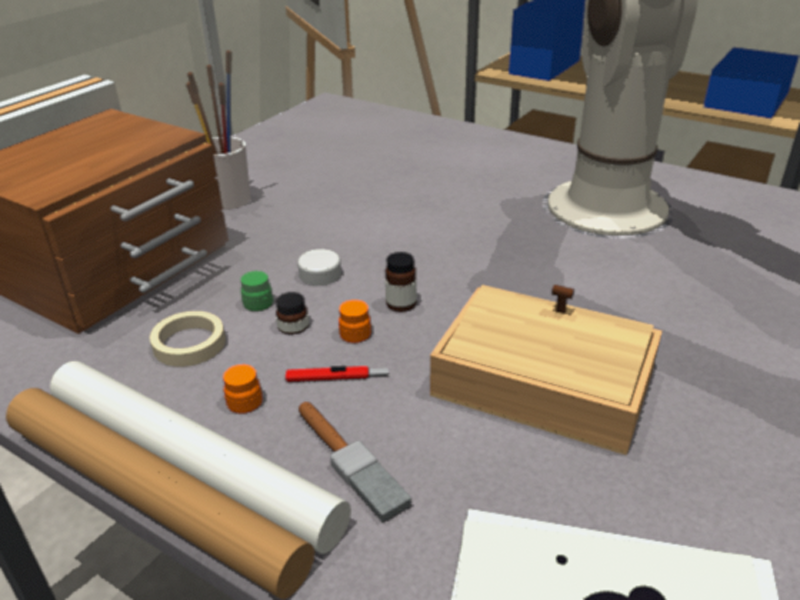

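View pics/b.png

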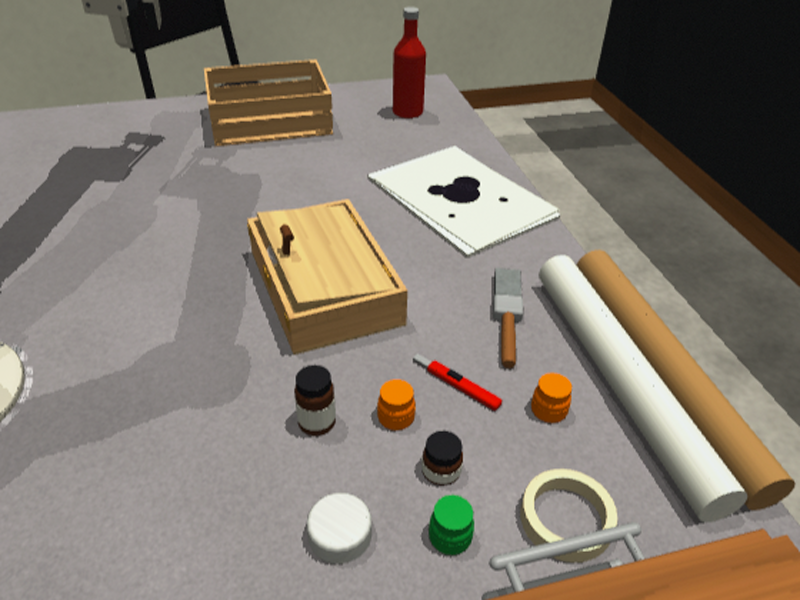

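The scene view shows the box (pull at (562,291)), low jar cap (291,299), tall jar (400,261). The side view has the pull at (286,233), low jar cap (444,442) and tall jar (314,375). I'll fit poses next.

```bash
cat > h.py <<'E'
from station import manip
import numpy as np,cv2
from scipy.optimize import least_squares
from scipy.spatial.transform import Rotation as R
def proj(n,p):
    m=manip.camera_model(n);p=np.atleast_2d(p)
    if n=="wrist":
        s=manip.sense();Rt=R.from_euler("xyz",s["ee_rot"]).as_matrix()
        T=m["tool_from_camera"];q=((p-s["tool_pos"])@Rt-T[:3,3])@T[:3,:3]
        r=np.hypot(q[:,0],q[:,1]);th=np.arctan2(r,q[:,2]);k=th/r
        return np.c_[m["cx"]+m["fx"]*k*q[:,0],m["cy"]+m["fy"]*k*q[:,1]]
    T=m["world_to_cam"];q=p@T[:3,:3].T+T[:3,3]
    return np.c_[m["cx"]+m["fx"]*q[:,0]/q[:,2],m["cy"]+m["fy"]*q[:,1]/q[:,2]]
def b2w(b,p):
    c,s=np.cos(b[2]),np.sin(b[2]);p=np.atleast_2d(p)
    return np.c_[b[0]+c*p[:,0]-s*p[:,1],b[1]+s*p[:,0]+c*p[:,1],p[:,2]]
def pull(a,l=.130,h=.036):
    return [.075-l*np.cos(a)-h*np.sin(a),0,.060+l*np.sin(a)+h*np.cos(a)]
def tri(px,z=None):
    f=lambda p:np.concatenate([proj(n,p)[0]-u for n,u in px.items()])
    return least_squares(f,[.5,0,.05])
E
cat > fit.py <<'E'
from h import *
k=.7
X,Y,H=.083,.1235,.066
S={"scene":[((-X,-Y,H),(484,288)),((-X,Y,H),(661,326)),((X,-Y,0),(433,392)),((X,Y,0),(628,452)),((X,-Y,H),(433,358))],
"side":[((-X,-Y,H),(291,318)),((X,-Y,H),(406,291)),((-X,Y,H),(248,222)),((X,Y,H),(349,201)),((-X,-Y,0),(295,350)),((X,-Y,0),(406,325))]}
P={"scene":(562,291),"side":(286,233)}
def f(v):
    r=[]
    for n in S:
        r.append(proj(n,b2w(v,[a for a,_ in S[n]]))-k*np.array([u for _,u in S[n]]))
        r.append(proj(n,b2w(v,pull(v[3])))-k*np.array(P[n]))
    return np.concatenate(r).ravel()
s=least_squares(f,[.5,.2,0,.05],loss="soft_l1")
print(s.x.round(4));print(f(s.x).reshape(-1,2).round(1).tolist())
for n,u in (("low",((291,299),(444,442))),("tall",((400,261),(314,375)))):
    t=tri({"scene":k*np.array(u[0]),"side":k*np.array(u[1])});print(n,t.x.round(4),t.fun.round(1))
E
python3 fit.py
```

```text
[0.5144 0.1067 0.1393 0.0872]
[[-4.6, -1.2], [0.4, 2.2], [-2.1, 2.3], [-0.4, 1.3], [-1.8, -2.3], [1.3, -0.3], [-0.5, -0.6], [1.2, -2.6], [-1.1, -3.2], [-1.0, -2.9], [-0.5, 2.1], [0.3, -1.6], [-3.4, 1.7]]
low [ 0.5883 -0.2504  0.0453] [-0.4  0.1 -0.3 -0.1]
tall [ 0.4619 -0.1459  0.0767] [ 0.4 -0.3  0.3  0.3]
```

```bash
python3 - <<'E'
from h import *
a=cv2.resize(cv2.imread("pics/a.png"),(560,420),interpolation=cv2.INTER_AREA);b=cv2.resize(cv2.imread("pics/b.png"),(560,420),interpolation=cv2.INTER_AREA)
A=cv2.resize(a[185:325,295:475],None,fx=4,fy=4,interpolation=cv2.INTER_CUBIC)
B=cv2.resize(b[130:260,165:295],None,fx=4.5,fy=4.5,interpolation=cv2.INTER_CUBIC)
cv2.imwrite("pics/c.png",A);cv2.imwrite("pics/d.png",B)
E
```

```text
(no output)
```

View pics/c.png

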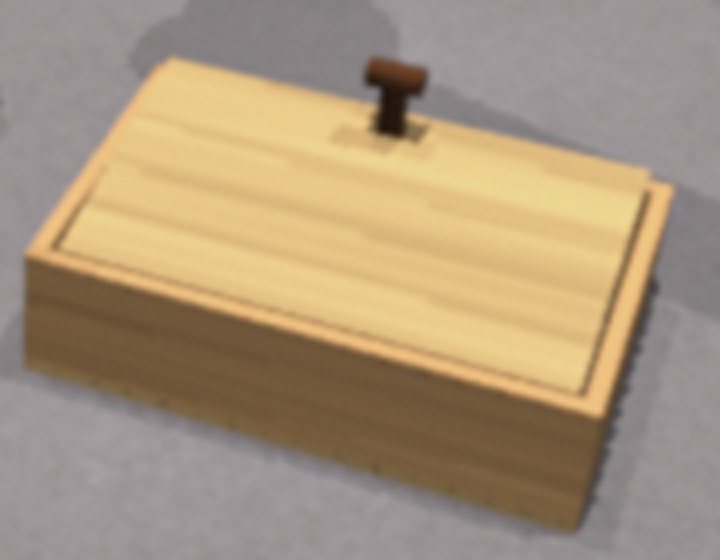

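View pics/d.png

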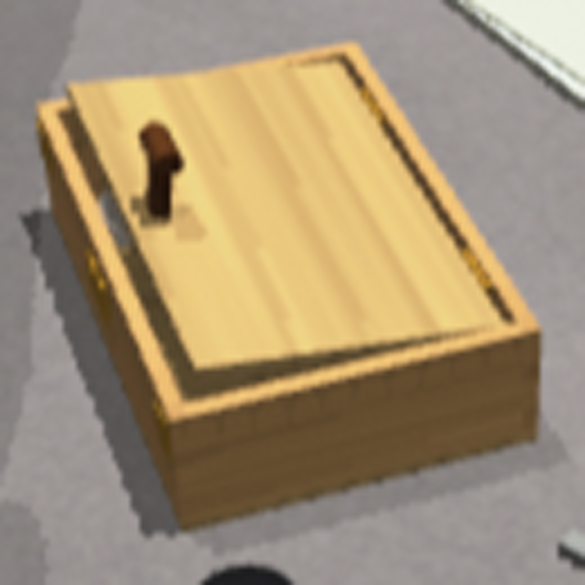

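```bash
cat > fit.py <<'E'
from h import *
X,Y,H=.083,.1235,.066
S={"scene":[((X,-Y,H),(26,252)),((X,Y,H),(603,415)),((-X,Y,H),(672,187)),((X,-Y,0),(25,367)),((X,Y,0),(578,530))],
"side":[((-X,-Y,H),(175,415)),((X,-Y,H),(540,333)),((-X,Y,H),(38,104)),((X,Y,H),(357,45)),((-X,-Y,0),(184,528)),((X,-Y,0),(535,438))]}
F={"scene":[(0,(396,76)),(-.113,(168,58)),(.113,(650,170))],"side":[(0,(161,147)),(-.113,(195,366)),(.113,(70,85))]}
O={"scene":((295,185),4),"side":((165,130),4.5)}
def f(v):
    r=[]
    for n in S:
        (o,k)=O[n];px=lambda u:np.array(o)+np.array(u)/k-.5+.5/k
        r.append(proj(n,b2w(v,[a for a,_ in S[n]]))-px([u for _,u in S[n]]))
        for y,u in F[n]:
            q=pull(v[3]) if y==0 else pull(v[3],.145,.003);q[1]=y
            r.append(proj(n,b2w(v,q))-px(u))
    return np.concatenate(r).ravel()
s=least_squares(f,[.5,.2,0,.05],loss="soft_l1")
print(s.x.round(4));print(f(s.x).reshape(-1,2).round(1).tolist())
print("pull",b2w(s.x,pull(s.x[3])).round(4),"cell",b2w(s.x,[0,-.053,.006]).round(4))
st=manip.sense();print(R.from_euler("xyz",st["ee_rot"]).as_matrix().round(2))
E
python3 fit.py
```

```text
[0.5148 0.1061 0.1324 0.1136]
[[-0.4, 0.3], [-0.4, -0.1], [0.3, -0.6], [-0.3, -0.1], [-0.9, 0.8], [1.1, -1.8], [0.6, 0.1], [-0.2, 0.3], [-0.5, 0.2], [0.8, -2.0], [-0.0, -0.6], [0.0, -1.6], [0.3, 0.3], [1.0, -0.6], [-3.8, 1.3], [0.0, 0.5], [-0.6, -0.2]]
pull [[0.4571 0.0984 0.1105]] cell [[0.5218 0.0536 0.006 ]]
[[-0.9   0.44 -0.  ]
 [ 0.44  0.9  -0.  ]
 [ 0.   -0.   -1.  ]]
```

The crops give a clean box fit, mostly within about 1 px. The pull is at (0.457, 0.098, 0.1105) with the flap ajar at about 0.11 rad. Next I move above the pull.

Call:
jog_arm(plan=[[[0, 0, 0.32, 0.33, -0.93, -0.08, 60], [0, 0, 0.32, 0.33, -0.93, -0.08, 60], [0, 0, 0.32, 0.33, -0.93, -0.08, 60], [0, 0, 0.32, 0.33, -0.93, -0.08, 60], [0, 0, 0.32, 0.33, -0.93, -0.08, 60], [0, 0, 0.32, 0.33, -0.93, -0.08, 60], [0, 0, 0.32, 0.33, -0.93, -0.08, 60], [0, 0, 0.32, 0.33, -0.93, -0.08, 60], [0, 0, 0.32, 0.33, -0.93, -0.08, 60], [0, 0, 0.32, 0.33, -0.93, -0.08, 60], [0, 0, 0.32, 0.33, -0.93, -0.08, 60], [0, 0, 0.32, 0.33, -0.93, -0.08, 60], [0, 0, 0.32, 0.33, -0.93, -0.08, 60], [0, 0, 0, 0, 0, 0, 60], [0, 0, 0, 0, 0, 0, 60]]], squeeze=20)

```text
clock: 1.98
tool_pos: [0.4573, 0.1005, 0.202]
ee_rot: [3.141, -0.001, -3.017]
force: [-0.1, -0.7, -0.1]
grip_width: 0.06
finger_force: 0.0
```

```bash
python3 - <<'E'
from h import *
b=[.5148,.1061,.1324]
uv=proj("wrist",np.r_[b2w(b,pull(.1136)),b2w(b,[[-.083,-.1235,.066],[.083,-.1235,.066]])]);print(uv.round(1))
w=manip.camera("wrist")[:,:,::-1].copy()
for p in uv: cv2.drawMarker(w,tuple(int(round(x)) for x in p),(255,0,255),cv2.MARKER_CROSS,10,1)
cv2.imwrite("pics/e.png",cv2.resize(w,(800,600),interpolation=cv2.INTER_CUBIC))
E
```

```text
[[272.4 218.8]
 [137.7 179.6]
 [160.2 332.9]]
```

View pics/e.png

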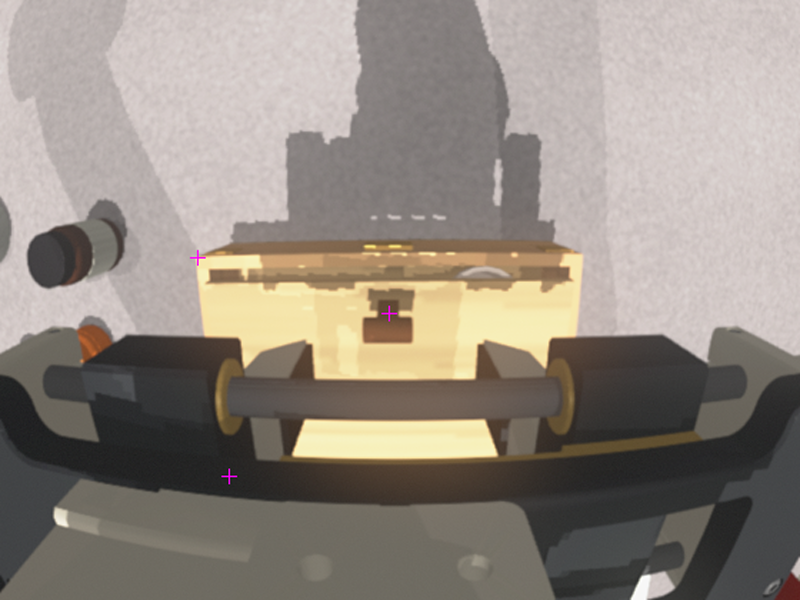

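The box corner matches the prediction, but the dowel sits at (388,330), 17 px below the predicted (389,313). I'll re-triangulate the pull from all three views.

```bash
python3 - <<'E'
from h import *
px={"scene":(393.6,203.6),"side":(200.4,162.3),"wrist":(271.4,230.7)}
t=tri(px);print(t.x.round(4),t.fun.round(1))
for a in (.05,.08,.11,.14,.17):
  p=b2w([.5148,.1061,.1324],pull(a));print(a,p.round(4),[(proj(n,p)[0]-u).round(1) for n,u in px.items()])
E
```

```text
[0.4657 0.0994 0.1119] [-0.1 -0.1  0.4 -0.2  0.1 -0.2]
0.05 [[0.4587 0.0986 0.1025]] [array([0.4, 2.3]), array([-2.7,  4.4]), array([  0.3, -12.8])]
0.08 [[0.4578 0.0985 0.1063]] [array([0.8, 0.4]), array([-3.3,  2.9]), array([  0.3, -12.5])]
0.11 [[0.4571 0.0984 0.1101]] [array([ 1.1, -1.6]), array([-3.8,  1.4]), array([  0.2, -12. ])]
0.14 [[0.4566 0.0983 0.1138]] [array([ 1.4, -3.5]), array([-4.2, -0. ]), array([  0.1, -11.4])]
0.17 [[0.4561 0.0983 0.1175]] [array([ 1.7, -5.3]), array([-4.6, -1.5]), array([  0.1, -10.6])]
```

All three views agree: the pull is at (0.466, 0.099, 0.112). My pull formula had the normal's sign wrong, so I'll fix that and refit.

```bash
sed -i 's/-h\*np.sin(a)/+h*np.sin(a)/' h.py; python3 fit.py; python3 - <<'E'
from h import *
k=.7
for n,u in (("or1",((355,305),(397,386))),("or2",((241,371),(553,380))),("green",((256,278),(453,509))),("tin",((320,255),(339,519)))):
    t=tri({"scene":k*np.array(u[0]),"side":k*np.array(u[1])});print(n,t.x.round(4),t.fun.round(1))
E
```

```text
[0.5143 0.106  0.1323 0.1184]
[[-0.2, 0.1], [-0.3, -0.3], [0.4, -0.8], [-0.2, -0.2], [-0.8, 0.6], [0.0, 0.1], [0.5, -0.1], [-0.1, 0.1], [-0.8, 0.3], [0.6, -2.0], [-0.2, -0.5], [-0.2, -1.6], [-0.0, 0.4], [0.7, -0.5], [0.0, 0.2], [0.1, 0.2], [-0.6, -0.5]]
pull [[0.4649 0.0995 0.1111]] cell [[0.5213 0.0535 0.006 ]]
[[-0.99 -0.13 -0.  ]
 [-0.13  0.99  0.  ]
 [ 0.    0.   -1.  ]]
or1 [ 0.5574 -0.1605  0.0494] [-0.3  0.2 -0.3 -0.2]
or2 [ 0.7459 -0.1965  0.0489] [ 0.2 -0.1  0.2  0.1]
green [ 0.5718 -0.3325  0.0439] [-0.6  0.2 -0.4 -0.2]
tin [ 0.4566 -0.3068  0.0313] [-1.6  0.8 -1.  -0.6]
```

Call:
jog_arm(plan=[[[0, 0, 0.03, 0.1, -0.03, -0.8, 60], [0, 0, 0.03, 0.09, 0, -0.8, 60], [0, 0, 0, 0, 0, -0.5, 55], [0, 0, 0, 0, 0, -0.23, 50], [0, 0, 0, 0, 0, 0, 40], [0, 0, 0, 0, 0, 0, 30], [0, 0, 0, 0, 0, 0, 20], [0, 0, 0, 0, 0, 0, 20], [0, 0, 0, 0, 0, 0, 20], [0, 0, 0, 0, 0, 0, 20]]], squeeze=20)

```text
clock: 3.28
tool_pos: [0.4659, 0.0978, 0.1092]
ee_rot: [-3.141, 0.001, -3.009]
force: [2.5, -6.0, 1.3]
grip_width: 0.0253
finger_force: 20.0
```

```bash
python3 - <<'E'
from h import *
b=[.5143,.106,.1323]
A=np.linspace(.1184,1.72,17)
P=np.array([b2w(b,pull(a))[0] for a in A]);print((np.diff(P,axis=0)/.04).round(2).tolist(),P[-1])
E
```

```text
[[0.14, 0.02, 0.31], [0.17, 0.02, 0.29], [0.2, 0.03, 0.27], [0.23, 0.03, 0.25], [0.25, 0.03, 0.23], [0.27, 0.04, 0.2], [0.29, 0.04, 0.17], [0.3, 0.04, 0.14], [0.32, 0.04, 0.11], [0.33, 0.04, 0.08], [0.33, 0.04, 0.04], [0.33, 0.04, 0.01], [0.33, 0.04, -0.02], [0.33, 0.04, -0.06], [0.32, 0.04, -0.09], [0.31, 0.04, -0.12]] [0.64308923 0.12313893 0.18320424]
```

Call:
jog_arm(plan=[[[0, 0, 0, 0.14, 0.02, 0.31, 20], [0, 0, 0, 0.17, 0.02, 0.29, 20], [0, 0, 0, 0.2, 0.03, 0.27, 20], [0, 0, 0, 0.23, 0.03, 0.25, 20], [0, 0, 0, 0.25, 0.03, 0.23, 20], [0, 0, 0, 0.27, 0.04, 0.2, 20], [0, 0, 0, 0.29, 0.04, 0.17, 20], [0, 0, 0, 0.3, 0.04, 0.14, 20], [0, 0, 0, 0, 0, 0, 20]]])

```text
clock: 4.4
tool_pos: [0.5401, 0.1076, 0.1837]
ee_rot: [-3.14, -0.0, -3.009]
force: [0.3, -6.8, 0.4]
grip_width: 0.0257
finger_force: 20.0
```

Call:
jog_arm(plan=[[[0, 0, 0, 0.32, 0.04, 0.11, 20], [0, 0, 0, 0.33, 0.04, 0.08, 20], [0, 0, 0, 0.33, 0.04, 0.04, 20], [0, 0, 0, 0.33, 0.04, 0.01, 20], [0, 0, 0, 0.33, 0.04, -0.02, 20], [0, 0, 0, 0.33, 0.04, -0.06, 20], [0, 0, 0, 0.32, 0.04, -0.09, 20], [0, 0, 0, 0.31, 0.04, -0.12, 20], [0, 0, 0, 0, 0, 0, 20], [0, 0, 0, 0, 0, 0, 20]]])

```text
clock: 5.65
tool_pos: [0.6454, 0.1214, 0.1816]
ee_rot: [-3.141, 0.003, -3.009]
force: [2.5, -4.6, 2.7]
grip_width: 0.026
finger_force: 20.0
```

```bash
python3 - <<'E'
from h import *
cv2.imwrite("pics/f.png",np.ascontiguousarray(manip.camera("side")[:,:,::-1]))
E
```

```text
(no output)
```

View pics/f.png

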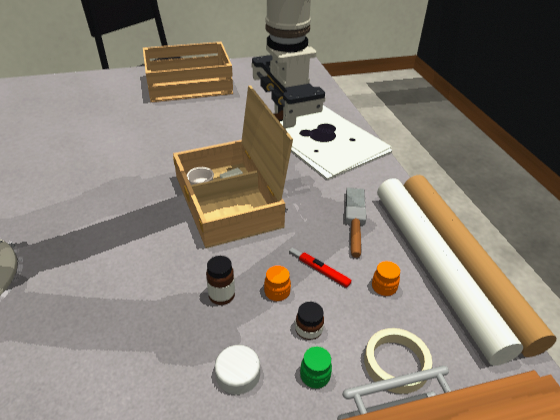

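The side view shows the flap leaning back past upright at about (262,140), with the right compartment empty. Next I release, rise, and go above the low jar.

Call:
jog_arm(plan=[[[0, 0, 0, 0, 0, 0, 40], [0, 0, 0, 0, 0, 0, 60], [0, 0, 0, 0, 0, 0, 60], [0, 0, 0, 0, 0, 0, 60], [0, 0, 0, 0, 0, 0.5, 60], [0, 0, 0, 0, 0, 0.9, 60], [0, 0, 0, 0, 0, 0.9, 60], [0, 0, 0, 0, 0, 0.7, 60], [0, 0, 0, 0, 0, 0, 60]]])

```text
clock: 6.82
tool_pos: [0.6451, 0.1223, 0.3061]
ee_rot: [3.141, 0.007, -3.008]
force: [0.3, -0.3, -0.4]
grip_width: 0.06
finger_force: 0.0
```

Call:
jog_arm(plan=[[[0, 0, -0.36, -0.13, -0.85, 0, 60], [0, 0, -0.36, -0.13, -0.85, 0, 60], [0, 0, -0.36, -0.13, -0.85, 0, 60], [0, 0, -0.36, -0.13, -0.85, 0, 60], [0, 0, -0.36, -0.13, -0.85, 0, 60], [0, 0, -0.36, -0.13, -0.85, 0, 60], [0, 0, -0.36, -0.13, -0.85, 0, 60], [0, 0, -0.36, -0.13, -0.85, -0.4, 60], [0, 0, -0.36, -0.13, -0.85, -0.8, 60], [0, 0, -0.36, -0.13, -0.85, -0.8, 60], [0, 0, -0.36, -0.13, -0.85, -0.8, 60], [0, 0, 0, 0, 0, -0.8, 60], [0, 0, 0, 0, 0, -0.4, 60], [0, 0, 0, 0, 0, 0, 60], [0, 0, 0, 0, 0, 0, 60]]])

```text
clock: 8.7
tool_pos: [0.5872, -0.2519, 0.1427]
ee_rot: [3.141, 0.002, 2.723]
force: [-0.4, -0.4, -0.0]
grip_width: 0.0601
finger_force: 0.0
```

```bash
python3 - <<'E'
from h import *
s=manip.sense();print(s["tool_pos"],s["ee_rot"])
uv=proj("wrist",[[.5883,-.2504,.046],[.5883,-.2504,0.]]);print(uv.round(1))
w=manip.camera("wrist")[:,:,::-1].copy()
for p in uv: cv2.drawMarker(w,tuple(int(round(x)) for x in p),(255,0,255),cv2.MARKER_CROSS,10,1)
cv2.imwrite("pics/g.png",cv2.resize(w,(800,600),interpolation=cv2.INTER_CUBIC))
E
```

```text
[ 0.58723829 -0.25185003  0.14265433] [3.14114155e+00 1.92728085e-03 2.72335464e+00]
[[278.1 218. ]
 [277.8 203.8]]
```

View pics/g.png

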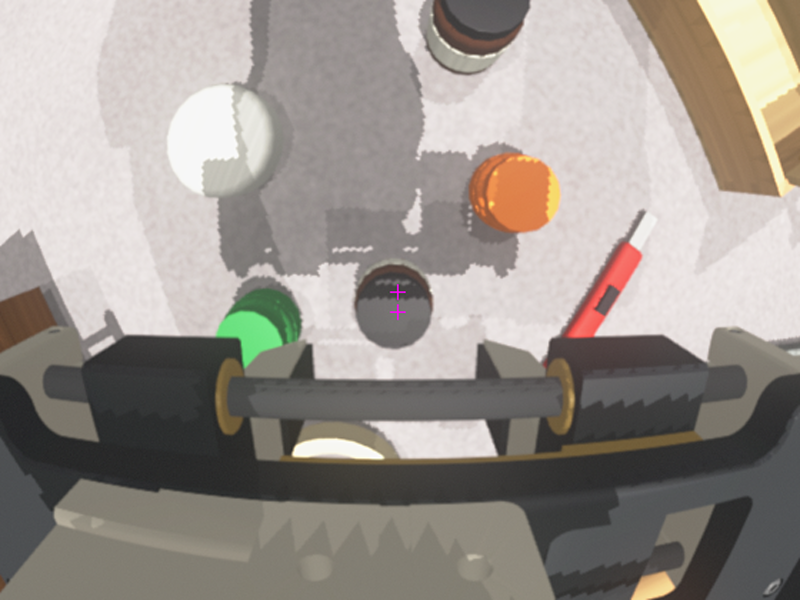

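The wrist view has the jar cap at (394,310), predicted (397,311), so it is centred within about 1 mm. The green jar is close to the left finger, so I'll turn further and check the knife first.

```bash
python3 - <<'E'
from h import *
t=tri({"scene":(201,263),"side":(349,284)});print(t.x.round(3),t.fun.round(1))
print(manip.sense()["qpos"].round(2))
E
```

```text
[ 0.685 -0.182  0.003] [-0.6  0.2 -0.5 -0.2]
[ 0.41  0.55 -0.07  1.67  0.04  0.91  1.48]
```

Call:
jog_arm(plan=[[[0, 0, -1, 0.02, 0.02, 0, 60], [0, 0, -1, 0, 0, -0.2, 60], [0, 0, -1, 0, 0, -0.5, 60], [0, 0, 0, 0, 0, -0.7, 60], [0, 0, 0, 0, 0, -0.7, 60], [0, 0, 0, 0, 0, -0.6, 60], [0, 0, 0, 0, 0, -0.3, 60], [0, 0, 0, 0, 0, 0, 60], [0, 0, 0, 0, 0, 0, 60]]])

```text
clock: 9.88
tool_pos: [0.588, -0.2519, 0.0227]
ee_rot: [3.141, 0.002, 2.303]
force: [0.5, -0.5, 0.1]
grip_width: 0.0601
finger_force: 0.0
```

Call:
jog_arm(plan=[[[0, 0, 0, 0, 0, 0, 52], [0, 0, 0, 0, 0, 0, 40], [0, 0, 0, 0, 0, 0, 40], [0, 0, 0, 0, 0, 0, 40], [0, 0, 0, 0, 0, 0, 40], [0, 0, 0, 0, 0, 0.2, 40], [0, 0, 0, 0, 0, 0.5, 40], [0, 0, 0, 0, 0, 0.8, 40], [0, 0, 0, 0, 0, 0, 40]]], squeeze=20)

```text
clock: 11.0
tool_pos: [0.5894, -0.2526, 0.0853]
ee_rot: [3.139, 0.006, 2.303]
force: [-0.5, -0.8, -0.4]
grip_width: 0.0456
finger_force: 20.0
```

Call:
jog_arm(plan=[[[0, 0, 0, 0, 0, 0.8, 40], [0, 0, 0, 0, 0, 0.9, 40], [0, 0, 0.77, -0.19, 0.85, 0.8, 40], [0, 0, 0.77, -0.19, 0.85, 0, 40], [0, 0, 0.77, -0.19, 0.85, 0, 40], [0, 0, 0.77, -0.19, 0.85, 0, 40], [0, 0, 0.77, -0.19, 0.85, 0, 40], [0, 0, 0.77, -0.19, 0.85, 0, 40], [0, 0, 0.77, -0.19, 0.85, 0, 40], [0, 0, 0.77, -0.19, 0.85, 0, 40], [0, 0, 0.77, -0.19, 0.85, 0, 40], [0, 0, 0, 0, 0, 0, 40], [0, 0, 0, 0, 0, 0, 40]]])

```text
clock: 12.62
tool_pos: [0.5185, 0.0547, 0.1813]
ee_rot: [-3.141, -0.0, -3.011]
force: [-0.3, 0.0, -0.5]
grip_width: 0.0454
finger_force: 20.0
```

```bash
python3 - <<'E'
from h import *
s=manip.sense();print(s["tool_pos"],s["ee_rot"],s["qpos"].round(2))
w=manip.camera("wrist")[:,:,::-1].copy()
b=[.5143,.106,.1323]
for p in proj("wrist",b2w(b,[[-.083,-.1235,.066],[-.083,.1235,.066],[.075,-.1155,.066],[0,-.053,.006]])): print(p);cv2.drawMarker(w,tuple(int(round(x)) for x in p),(255,0,255),cv2.MARKER_CROSS,10,1)
cv2.imwrite("pics/i.png",cv2.resize(w,(800,600),interpolation=cv2.INTER_CUBIC))
E
```

```text
[0.51850856 0.05466345 0.18130882] [-3.14111061e+00 -3.72461004e-05 -3.01100397e+00] [ 0.07  0.33 -0.27  1.94  0.11  0.89  1.44]
[185.46091995 113.57162847]
[473.80394859 122.70416262]
[205.78606123 294.07612891]
[274.67580715 198.44117608]
```

View pics/i.png

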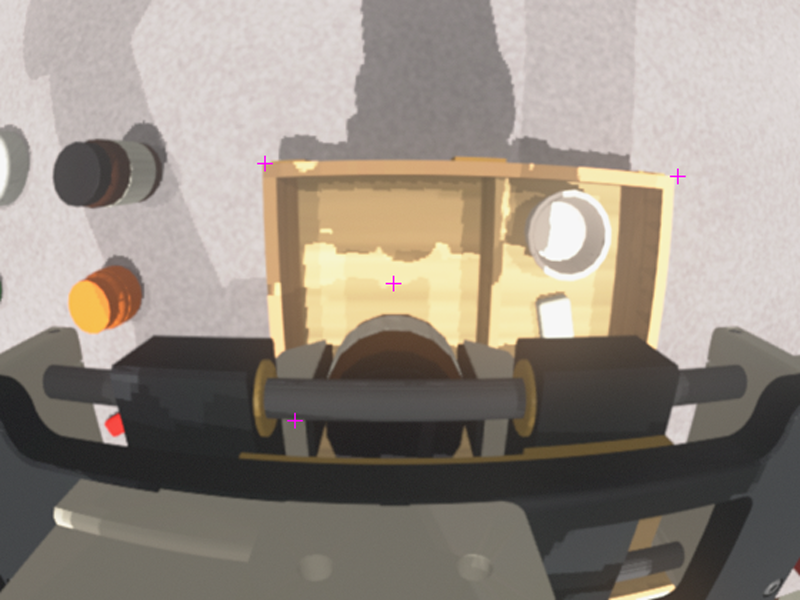

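The predicted markers sit on the box corners and the cell centre (393,283). The jar hangs upright over the right compartment, so I'll lower it.

Call:
jog_arm(plan=[[[0, 0, 0.02, 0.04, -0.03, -0.4, 40], [0, 0, 0, 0, 0, -0.7, 40], [0, 0, 0, 0, 0, -0.7, 40], [0, 0, 0, 0, 0, -0.7, 40], [0, 0, 0, 0, 0, -0.6, 40], [0, 0, 0, 0, 0, -0.35, 40], [0, 0, 0, 0, 0, -0.2, 40], [0, 0, 0, 0, 0, -0.1, 40], [0, 0, 0, 0, 0, 0, 40], [0, 0, 0, 0, 0, 0, 40]]])

```text
clock: 13.92
tool_pos: [0.5207, 0.0534, 0.032]
ee_rot: [-3.142, 0.001, -3.009]
force: [0.7, 0.1, -0.5]
grip_width: 0.0456
finger_force: 20.0
```

Call:
jog_arm(plan=[[[0, 0, 0, 0, 0, -0.04, 40], [0, 0, 0, 0, 0, -0.03, 40], [0, 0, 0, 0, 0, -0.02, 40], [0, 0, 0, 0, 0, 0, 40]]])

```text
clock: 14.42
tool_pos: [0.5201, 0.0533, 0.028]
ee_rot: [-3.141, 0.0, -3.009]
force: [-1.9, -1.4, 4.2]
grip_width: 0.0454
finger_force: 20.0
```

Contact shows 4 N. Now I release gently and rise.

Call:
jog_arm(plan=[[[0, 0, 0, 0, 0, 0, 48], [0, 0, 0, 0, 0, 0, 52], [0, 0, 0, 0, 0, 0, 60], [0, 0, 0, 0, 0, 0, 60], [0, 0, 0, 0, 0, 0.4, 60], [0, 0, 0, 0, 0, 0.8, 60], [0, 0, 0, 0, 0, 0.9, 60], [0, 0, 0, 0, 0, 0.9, 60], [0, 0, 0, 0, 0, 0.9, 60], [0, 0, 0, 0, 0, 0.9, 60], [0, 0, 0, -0.5, 0, 0.9, 60], [0, 0, 0, -0.8, 0, 0, 60], [0, 0, 0, 0, 0, 0, 60], [0, 0, 0, 0, 0, 0, 60]]])

```text
clock: 16.18
tool_pos: [0.4686, 0.0532, 0.2565]
ee_rot: [-3.141, 0.002, -3.01]
force: [0.8, -0.5, -0.5]
grip_width: 0.0599
finger_force: 0.0
```

```bash
python3 - <<'E'
from h import *
cv2.imwrite("pics/j.png",np.ascontiguousarray(manip.camera("side")[:,:,::-1]))
E
```

```text
(no output)
```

View pics/j.png

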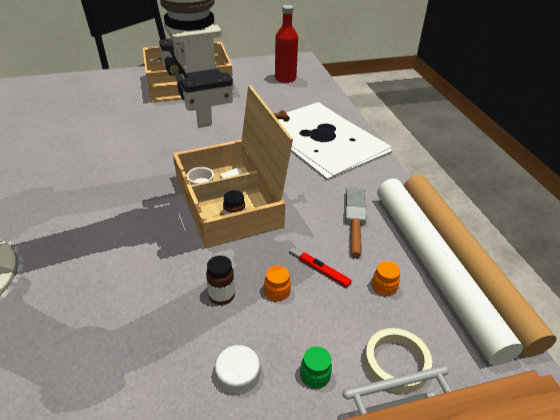

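The side view shows the low jar upright in the right compartment at (234,202). The flap is open at (265,140), the tall jar is unmoved at (220,280), and the gripper is clear.

```bash
python3 -c "
from station import manip
print(manip.close_job())"
```

```text
the job is handed in; nothing more can be done
None
```

The job is handed in at about 16 s of the 51 s limit: the flap stands open, the low jar is upright on the floor of the right-hand compartment, and the tall jar was not disturbed.

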